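# Press the proud socket home in its tray

## Robot

A 6-joint arm with a two-finger parallel gripper is mounted at the origin on the work surface. World frame = base frame: x ahead of the robot, y to its left, z up, the work surface at z = 0. Lengths are in m, angles in rad, forces in N, time in s.
With the tool pointing down it reaches from about 0.25 to 0.725 m from the base axis. Payload 9.7 kg.
Tool frame: the origin (TCP) lies on the mounting face of the last link; the fingertips stand 173 mm ahead of it and the grasp point (between the pads) lies 155 mm ahead of it (r.tcp_to_grasp is the distance from the TCP to the grasp point, in m); y points along the fingers, z is the direction in which the jaws open and shut, and the axes are right-handed (so a half turn about y gives the same grasp; the last joint's range is limited). The gripper opens to 85 mm and grips with 20 to 120 N. Pads are 22 mm wide; open, the fingers measure 114 mm over their backs; the gripper's body (76 mm by 85 mm) begins 54 mm behind the grasp point. The pads swing forward as they close: fully open they stand 13 mm farther back than shut.
Start: joints at [-1.152, 0.087, 0.176, 1.66, 0, 1.571], TCP at [0.224, -0.502, 0.405] pointing down, gripper open.
Joint ranges: [-3.13, 3.13], [-0.85, 1.81], [-1.15, 1.24], [-2.2, 2.28], [-1.44, 1.52], [-3.14, 3.14]. Speed limits (rad/s): [2.22, 2.22, 2.57, 3.14, 3.14, 3.14].

## Interface

Orientations are given as a rotation vector (axis times angle).
In Python, from rig import r gives the robot as it stands. The module is installed in compiled form; this text tells all that it offers.
- The arm moves only by the tool carry_out, never from a script. Its arguments are lists of equal length, an entry for each row: "travel": the shift along the tool's x, y, z in units of 50 mm (1.0 is 50 mm), a list of three; "rot": the turn, a rotation vector about the tool's x, y, z in degrees, a list of three; "grip": the closure, from 0 (fully open) to 1 (shut). In form: {"travel": [[dx, dy, dz], ...], "rot": [[ax, ay, az], ...], "grip": [grip, ...]}. A call has 1 to 5 rows; each row is the pose to reach, as a shift and turn from the pose commanded when the call began, along the tool's axes at that moment; what a row does not reach only later rows make up. A row lasts 1/10 s, in which the tool goes at most 50 mm and 8.59 degrees, less where a joint would pass 70% of its speed; a pose out of reach is approached as far as the arm can. A call with a gripper value outside its range is refused whole. The fingers move at their own pace and stop on an object; "squeeze" is the grip in N (left out, the last holds). Time passes only in rows, so rows that repeat a pose let the fingers close. It gives the time, the measured TCP pose, the force and the opening at its end, in the units of the state.
- r.observe(): the state, without advancing time (a new reading comes with each control period).
- r.snapshot(name): name is "scene" or "top"; returns the picture (420x560x3 uint8, red, green, blue); there is no depth.
- r.calibration(name): a dict with "fx", "fy", "cx", "cy" (pixels), "pose" (4x4, takes a point from camera to world coordinates). Camera axes: x right, y up, looking along -z (the intrinsics and any distortion apply to the point x, -y, -z); pixel columns grow to the right and rows downward; lengths in m; the calibration is good to about 2 mm. A picture is of the moment at which its call begins. calibration takes no time and is no camera call.
- r.job_done(): hands the job in, once; it reports no verdict.
Trained networks look in the newest picture that a camera, given by its name, has taken for a name from the list of things; names that differ only in an ending like _2 or _b are one class to them, and where a whole thing is asked for, a point or a joint stands for the part that bears it (a point fixed in the world has none). Each returns a list of dicts, best first, with "confidence" (0 to 1); they miss things now and then, are a little off and sometimes report something else, mostly with a low value. They report only what shows in the picture. A call takes as long as a camera call.
- r.search_frame(camera, label): "centre" ([column, row] in pixels, amid what is visible of it).
- r.trace(camera, label): "region" (420x560 bool, what is visible of it) and "centre" ([column, row] in pixels, amid what is visible of it).
- r.tip_of(camera, label): "centre" ([column, row] in pixels: a listed point, or the origin of a listed thing).
The state is a dict: "t": time; "joints": joint angles; "joint_velocities": joint speeds; "joint_torque": joint torques, N m; "eef_pos": TCP position; "eef_rot": TCP orientation; "contact_force": force on the tool from outside, world axes, zero at the start; "moment": the same for the moment, N m; "opening": finger opening in m.
Only numpy, scipy, OpenCV 4.12 (cv2) and the standard library are available. Lean on these libraries where they do the work, as an engineer would, in place of code of your own. Each camera call takes 0.05 s, during which the arm holds its last target. There are 200 camera calls.

## Task

One of the five small sockets in the far row of the socket tray was not pushed down all the way and stands higher than its neighbours. Press it gently straight down with the tips of your fingers until it is fully home, level with the other four, then take the hand away. Don't take it between the fingers or draw it upward, keep off all the other sockets, and leave the other tools lying where they are.

Things in the scene. Friction and masses are not known exactly. Their poses are not given: they have to be found in the camera images.
- tray: black socket tray fixed to the bench, 190 (x) by 270 (y) mm, rim 16 mm high, plate 6 mm thick. Origin: centre of its underside, on the bench; z up, x away from the robot (within 17 degrees), y left. Far row at x = +55 mm, five small sockets at y = -84, -42, 0, 42, 84 mm in any order; near row at x = +3 mm, four larger ones; ratchet trough on the robot's side
- socket_10: small chrome socket, 10 mm hexagon opening up, 22 mm diameter, 38 mm tall, in any place of the far row. Origin: centre of its lower end (top 38 mm above); fully home this is 6 mm above the bench. One of the five stands 11 to 16 mm higher, held by its stud's spring ball: it slides straight down at about 2 N to a firm stop and stays where left, or slides up if drawn
- socket_11: small chrome socket, 11 mm hexagon opening up, 22 mm diameter, 38 mm tall, in any place of the far row. Origin: centre of its lower end (top 38 mm above); fully home this is 6 mm above the bench. One of the five stands 11 to 16 mm higher, held by its stud's spring ball: it slides straight down at about 2 N to a firm stop and stays where left, or slides up if drawn
- socket_12: small chrome socket, 12 mm hexagon opening up, 22 mm diameter, 38 mm tall, in any place of the far row. Origin: centre of its lower end (top 38 mm above); fully home this is 6 mm above the bench. One of the five stands 11 to 16 mm higher, held by its stud's spring ball: it slides straight down at about 2 N to a firm stop and stays where left, or slides up if drawn
- socket_13: small chrome socket, 13 mm hexagon opening up, 22 mm diameter, 38 mm tall, in any place of the far row. Origin: centre of its lower end (top 38 mm above); fully home this is 6 mm above the bench. One of the five stands 11 to 16 mm higher, held by its stud's spring ball: it slides straight down at about 2 N to a firm stop and stays where left, or slides up if drawn
- socket_14: small chrome socket, 14 mm hexagon opening up, 22 mm diameter, 38 mm tall, in any place of the far row. Origin: centre of its lower end (top 38 mm above); fully home this is 6 mm above the bench. One of the five stands 11 to 16 mm higher, held by its stud's spring ball: it slides straight down at about 2 N to a firm stop and stays where left, or slides up if drawn
- socket_17: larger chrome socket, 25 mm diameter, 38 mm tall, fully home in the near row (tray y = -87 mm). Origin: centre of its lower end, 6 mm above the bench. To be left alone
- socket_19: larger chrome socket, 27 mm diameter, 38 mm tall, fully home in the near row (tray y = -30 mm). Origin: centre of its lower end, 6 mm above the bench. To be left alone
- socket_21: larger chrome socket, 29 mm diameter, 40 mm tall, fully home in the near row (tray y = 28 mm). Origin: centre of its lower end, 6 mm above the bench. To be left alone
- socket_24: larger chrome socket, 32 mm diameter, 42 mm tall, fully home in the near row (tray y = 87 mm). Origin: centre of its lower end, 6 mm above the bench. To be left alone
- ratchet: ratchet handle 215 mm long, 37 mm wide head, about 25 mm high, lying loose in the tray's trough. Origin: its middle, underside
- wrench_19: combination wrench 235 mm long, 10 mm high, lying loose beyond the tray. Origin: its middle, underside
- wrench_13: combination wrench 170 mm long, 7 mm high, lying loose beyond the tray. Origin: its middle, underside
- screwdriver: screwdriver 220 mm long, lying loose left of the tray, up to about 35 mm high. Origin: its middle, underside
- impact_socket: dark impact socket, 38 mm diameter, 51 mm tall, standing loose on the bench right of the tray. Origin: centre of its underside
- pliers: pliers with black grips, 200 mm long, 16 mm high, lying loose at the right. Origin: near the pivot, underside
- spray_can: spray can, 65 mm diameter, 200 mm tall, standing loose at the left. Origin: centre of its underside

How it is judged:
By the outcome, as a careful person would: the job done as asked, in the order asked, and still so for the second after the job is handed in, with the robot touching nothing.
It also fails if it takes over 32 s, if anything falls off the work surface, if the arm or the gripper's body presses on something with over 40 N, if the wrist force passes 120 N, or if a joint passes its speed limit or range.

## Working session

There is one attempt and no reset: what is moved stays moved. The work goes in short steps, Python scripts to look and compute and a tool call to move; the robot and the scene stay as the last step left them, time stands still between calls to the robot, and variables do not carry over. Pictures are saved under pics/ and viewed, about 8 in all and at most 12, crops included, and the job is handed in when it is done.

Besides the shell and the picture viewer there is one more tool, called after "Request:" as name(argument=value, ...), one argument or row to a line, values as JSON. carry_out: Moves the arm, as the interface text tells. Its arguments: {"type":"object","properties":{"travel":{"type":"array"},"rot":{"type":"array"},"grip":{"type":"array"},"squeeze":{"type":"number"}},"required":["travel","rot","grip"]}

```bash
mkdir -p pics; ls; python3 - <<'E'
from rig import r
import cv2, numpy as np
np.set_printoptions(precision=4,suppress=True)
for n in ("scene","top"):
    im=r.snapshot(n); cv2.imwrite(f"pics/{n}0.png",im[:,:,::-1])
    c=r.calibration(n); print(n,{k:c[k] for k in c if k!="pose"}); print(np.array(c["pose"]))
    for s in (10,11,12,13,14,17,19,21,24):
        print(s,[(np.round(d["centre"],1).tolist(),round(d["confidence"],2)) for d in r.tip_of(n,f"socket_{s}")[:2]],[(np.round(d["centre"],1).tolist(),round(d["confidence"],2)) for d in r.search_frame(n,f"socket_{s}")[:2]])
    print('tray',r.tip_of(n,"tray")[:1])
s=r.observe(); print(s)
E
```

```text
pics
scene {'fx': 409.94018672509014, 'fy': 409.94018672509014, 'cx': 283.9171429555248, 'cy': 208.22871713905997}
[[ 0.5411 -0.6256  0.562   1.0951]
 [ 0.8409  0.3916 -0.3736 -0.3019]
 [ 0.0136  0.6747  0.7379  0.7038]
 [ 0.      0.      0.      1.    ]]
10 [([272.3, 203.3], 0.81), ([243.7, 228.1], 0.71)] [([250.3, 203.2], 0.8), ([225.2, 209.0], 0.78)]
11 [([272.3, 203.3], 0.81), ([243.7, 228.1], 0.71)] [([250.3, 203.2], 0.8), ([225.2, 209.0], 0.78)]
12 [([272.3, 203.3], 0.81), ([243.7, 228.1], 0.71)] [([250.3, 203.2], 0.8), ([225.2, 209.0], 0.78)]
13 [([272.3, 203.3], 0.81), ([243.7, 228.1], 0.71)] [([250.3, 203.2], 0.8), ([225.2, 209.0], 0.78)]
14 [([272.3, 203.3], 0.81), ([243.7, 228.1], 0.71)] [([250.3, 203.2], 0.8), ([225.2, 209.0], 0.78)]
17 [([272.3, 203.3], 0.81), ([243.7, 228.1], 0.71)] [([250.3, 203.2], 0.8), ([225.2, 209.0], 0.78)]
19 [([272.3, 203.3], 0.81), ([243.7, 228.1], 0.71)] [([250.3, 203.2], 0.8), ([225.2, 209.0], 0.78)]
21 [([272.3, 203.3], 0.81), ([243.7, 228.1], 0.71)] [([250.3, 203.2], 0.8), ([225.2, 209.0], 0.78)]
24 [([272.3, 203.3], 0.81), ([243.7, 228.1],
[... 1091 characters left out ...]
[318.3, 233.6], 0.62)] [([293.0, 228.0], 0.58), ([318.3, 232.3], 0.54)]
24 [([339.4, 235.5], 0.64), ([318.3, 233.6], 0.62)] [([293.0, 228.0], 0.58), ([318.3, 232.3], 0.54)]
tray [{'centre': [307.6, 231.8], 'confidence': 0.89}]
{'t': 2.0, 'joints': array([-1.152 ,  0.0869,  0.1759,  1.6598,  0.    ,  1.5708]), 'joint_velocities': array([ 0.0001, -0.0006, -0.0004,  0.0001,  0.0015, -0.0007]), 'joint_torque': array([ -0.0003, -52.0092,  46.4858,   0.0014,  -0.    ,   0.    ]), 'eef_pos': array([ 0.2237, -0.5025,  0.4047]), 'eef_rot': array([-0.423 ,  1.9905, -1.9904]), 'contact_force': array([-0.1096,  0.8034, -0.7244]), 'moment': array([0.0139, 0.0307, 0.0358]), 'opening': 0.08516347662278914}
```

```bash
python3 - <<'E'
import cv2
a=cv2.imread("pics/scene0.png")[130:290,140:340]; b=cv2.imread("pics/top0.png")[150:310,210:410]
cv2.imwrite("pics/sc.png",cv2.resize(a,None,fx=4,fy=3.75,interpolation=cv2.INTER_CUBIC) if 0 else cv2.resize(a,None,fx=3.7,fy=3.7,interpolation=cv2.INTER_CUBIC))
cv2.imwrite("pics/tc.png",cv2.resize(b,None,fx=3.7,fy=3.7,interpolation=cv2.INTER_CUBIC))
E
```

```text
(no output)
```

View pics/sc.png

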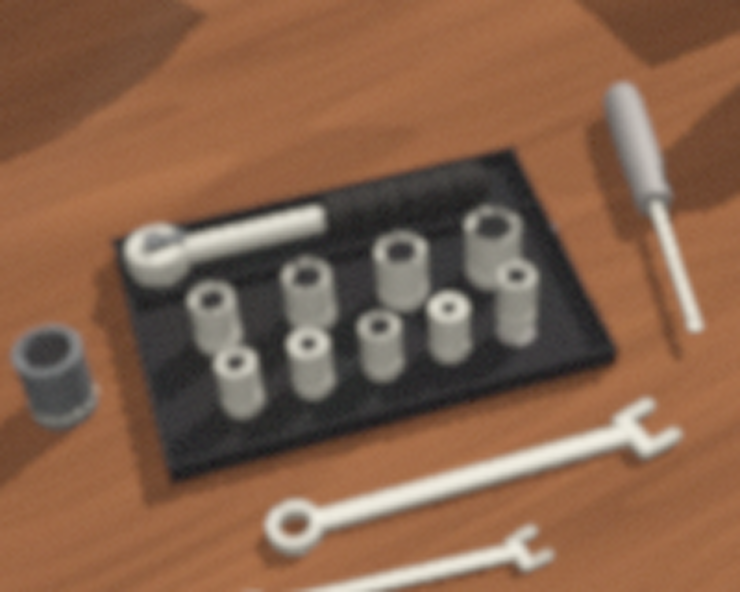

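View pics/tc.png

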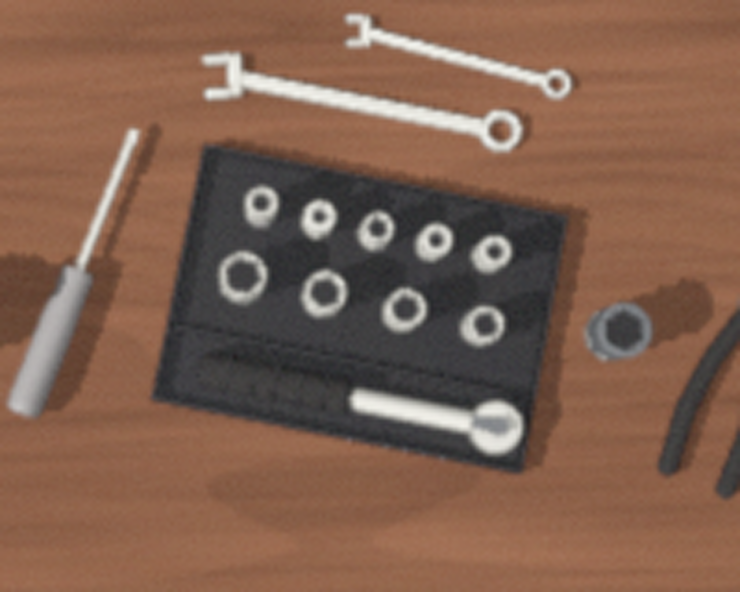

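View pics/scene0.png

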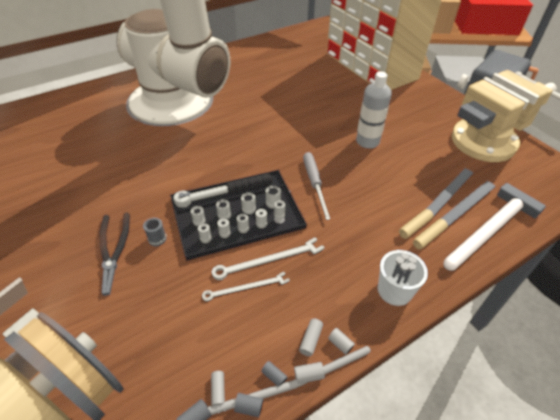

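```bash
cat > h.py <<'E'
import numpy as np
from scipy.spatial.transform import Rotation as R
from scipy.optimize import least_squares
from rig import r
np.set_printoptions(precision=4,suppress=True)
def proj(n,P):
    c=r.calibration(n);T=np.linalg.inv(np.array(c["pose"]));p=np.atleast_2d(P)@T[:3,:3].T+T[:3,3]
    return np.c_[c["cx"]+c["fx"]*p[:,0]/-p[:,2], c["cy"]+c["fy"]*-p[:,1]/-p[:,2]]
def delta(goal,Rg=None):
    "shift in tool axes in units, turn in deg, from the present measured pose to goal"
    s=r.observe();Rc=R.from_rotvec(s["eef_rot"])
    print("t",s["t"],"pos",s["eef_pos"],"F",s["contact_force"],"open",s["opening"]);print("axes\n",Rc.as_matrix())
    print("travel",Rc.inv().apply(np.array(goal)-s["eef_pos"])/.05)
    if Rg is not None: print("rot",np.degrees((Rc.inv()*Rg).as_rotvec()))
E
python3 - <<'E'
from h import *
t=np.array([(262,203),(319,217),(377,229),(435,241),(493,252),(243,277),(324,293),(405,309),(484,325)])/3.7+[210,150]
s=np.array([(517,273),(450,306),(380,326),(308,344),(236,362),(492,226),(401,252),(307,277),(212,300)])/3.7+[140,130]
L=np.array([(55,84,44),(55,42,44),(55,0,44),(55,-42,44),(55,-84,44),(3,87,48),(3,28,46),(3,-30,44),(3,-87,44)])/1e3
def pts(p):
    P=L.copy();P[0,2]+=p[3];P=P@R.from_euler('z',p[2]).as_matrix().T;P[:,:2]+=p[:2];return P
def f(p,): 
    P=pts(p); return np.r_[proj("top",P)-t-p[4:6],proj("scene",P)-s-p[6:8]].ravel()
for b in (0,1):
    g=(lambda p:f(np.r_[p,0,0,0,0])) if b==0 else (lambda p:np.r_[f(p),p[4:]*.7])
    q=least_squares(g,[.4,0,-.2,.01]+([0]*4 if b else []))
    print(q.x, np.degrees(q.x[2])); P=pts(np.r_[q.x,0,0,0,0]);print(P[0]);print(q.fun[:36].reshape(18,2).round(2).tolist())
yaw=q.x[2]
g=[P[0,0],P[0,1],.30]
Rc=R.from_rotvec(r.observe()["eef_rot"])
for k in range(4):
    a=yaw+k*np.pi/2
    X=np.array([np.cos(a),np.sin(a),0]);Y=np.array([0,0,-1.]);Rg=R.from_matrix(np.c_[X,Y,np.cross(X,Y)]);delta(g,Rg)
E
```

```text
[ 0.5147 -0.0458 -0.2238  0.0137] -12.82218969407604
[0.5869 0.0239 0.0577]
[[-0.69, -0.37], [-0.42, -0.35], [-0.33, -0.51], [-0.22, -0.67], [-0.1, -0.55], [-0.58, -0.62], [-0.21, -0.5], [-0.25, -0.46], [-0.06, -0.56], [-0.36, 0.05], [-0.64, 0.13], [-0.5, -0.43], [-0.26, -0.34], [-0.47, -0.14], [-0.07, -0.56], [-0.56, -0.78], [-0.51, -0.65], [-0.57, -0.52]]
[ 0.5145 -0.0457 -0.2246  0.0151 -0.3376 -0.4398 -0.3997 -0.4461] -12.87030401640886
[0.5869 0.0239 0.0591]
[[-0.37, 0.02], [-0.11, 0.13], [-0.02, -0.02], [0.08, -0.16], [0.2, -0.03], [-0.29, -0.15], [0.08, -0.02], [0.04, 0.04], [0.23, -0.04], [0.06, -0.01], [-0.23, 0.53], [-0.1, -0.04], [0.15, 0.03], [-0.07, 0.22], [0.36, -0.14], [-0.14, -0.38], [-0.09, -0.27], [-0.15, -0.16]]
t 2.0 pos [ 0.2237 -0.5025  0.4047] F [-0.1096  0.8034 -0.7244] open 0.08516347662278914
axes
 [[-0.9136 -0.      0.4067]
 [-0.4067  0.0001 -0.9136]
 [-0.     -1.     -0.0001]]
travel [-10.9173   2.0941  -6.6639]
rot [  -0.0004 -143.1351   -0.0043]
t 2.0 pos [ 0.2237 -0.5025  0.4047] F [-0.1096  0.8034 -0.7244] open 0.08516347662278914
axes
 [[-0.9136 -0.      0.4067]
 [-0.4067  0.0001 -0.9136]
 [-0.     -1.     -0.0001]]
travel [-10.9173   2.0941  -6.6639]
rot [  0.0031 126.8649   0.0026]
t 2.0 pos [ 0.2237 -0.5025  0.4047] F [-0.1096  0.8034 -0.7244] open 0.08516347662278914
axes
 [[-0.9136 -0.      0.4067]
 [-0.4067  0.0001 -0.9136]
 [-0.     -1.     -0.0001]]
travel [-10.9173   2.0941  -6.6639]
rot [ 0.0033 36.8649 -0.0003]
t 2.0 pos [ 0.2237 -0.5025  0.4047] F [-0.1096  0.8034 -0.7244] open 0.08516347662278914
axes
 [[-0.9136 -0.      0.4067]
 [-0.4067  0.0001 -0.9136]
 [-0.     -1.     -0.0001]]
travel [-10.9173   2.0941  -6.6639]
rot [  0.0022 -53.1351  -0.0026]
```

Request:
carry_out(
  travel=[
    [-10.92, 0, -6.66],
    [-10.92, 0, -6.66],
    [-10.92, 0, -6.66],
    [-10.92, 0, -6.66],
    [-10.92, 0, -6.66],
  ],
  rot=[
    [0, 36.9, 0],
    [0, 36.9, 0],
    [0, 36.9, 0],
    [0, 36.9, 0],
    [0, 36.9, 0],
  ],
  grip=[1, 1, 1, 1, 1],
  squeeze=20,
)

```text
t: 2.5
eef_pos: [0.3571, -0.3097, 0.4049]
eef_rot: [-0.244, -2.099, 2.099]
contact_force: [1.0, -0.4, -0.5]
opening: 0.0124
```

```bash
cat > d.py <<'E'
from h import *
import sys
a=-.2246+np.pi;X=np.array([np.cos(a),np.sin(a),0]);Y=np.array([0,0,-1.])
delta([.5869,.0239,float(sys.argv[1])],R.from_matrix(np.c_[X,Y,np.cross(X,Y)]))
E
python3 d.py .30
```

```text
t 2.5 pos [ 0.3571 -0.3097  0.4049] F [ 0.9696 -0.4488 -0.4513] open 0.012370559114584309
axes
 [[-0.9734  0.0004 -0.2293]
 [ 0.2293 -0.0005 -0.9734]
 [-0.0005 -1.      0.0004]]
travel [-2.943   2.0962 -7.5498]
rot [-0.021  -0.3872 -0.0268]
```

Request:
carry_out(
  travel=[
    [-2.9, 0, -7.5],
    [-2.9, 0, -7.5],
    [-2.9, 0, -7.5],
    [-2.9, 0, -7.5],
    [-2.9, 0, -7.5],
  ],
  rot=[
    [0, 0, 0],
    [0, 0, 0],
    [0, 0, 0],
    [0, 0, 0],
    [0, 0, 0],
  ],
  grip=[1, 1, 1, 1, 1],
)

```text
t: 3.0
eef_pos: [0.496, -0.1074, 0.4051]
eef_rot: [-0.228, -2.113, 2.105]
contact_force: [1.0, -1.1, 1.8]
opening: 0.0
```

```bash
python3 d.py .30
```

```text
t 3.0 pos [ 0.496  -0.1074  0.4051] F [ 0.9556 -1.1335  1.7952] open 3.0259616639597266e-05
axes
 [[-0.9771  0.0015 -0.2126]
 [ 0.2126  0.0037 -0.9771]
 [-0.0007 -1.     -0.004 ]]
travel [-1.2159  2.1137 -2.9431]
rot [ 0.2284  0.5931 -0.0395]
```

Request:
carry_out(
  travel=[
    [-1.0, 0, -2.6],
    [-1.0, 0, -2.6],
    [-1.0, 0, -2.6],
    [-1.0, 0, -2.6],
    [-1.0, 0, -2.6],
  ],
  rot=[
    [0, 0, 0],
    [0, 0, 0],
    [0, 0, 0],
    [0, 0, 0],
    [0, 0, 0],
  ],
  grip=[1, 1, 1, 1, 1],
)

```text
t: 3.5
eef_pos: [0.557, -0.081, 0.405]
eef_rot: [-0.163, -2.182, 2.105]
contact_force: [-1.0, 0.5, -0.0]
opening: 0.0
```

```bash
python3 d.py .26
```

```text
t 3.5 pos [ 0.557 -0.081  0.405] F [-0.9529  0.4706 -0.017 ] open 4.13661320445749e-06
axes
 [[-0.9887  0.0039 -0.1499]
 [ 0.15    0.0357 -0.988 ]
 [ 0.0015 -0.9994 -0.0359]]
travel [-0.2805  2.9749 -2.0588]
rot [2.0541 4.2403 0.1617]
```

```bash
python3 -c "
from h import *
s=r.observe();print(s['joints'],s['joint_velocities'])"
```

```text
[-0.1516  0.1192  0.2114  1.6645  0.0359  3.1406] [ 0.0186  0.0589  0.0727  0.0112  0.0099 -0.0018]
```

```bash
sed -i 's/+np.pi;/-np.pi\/2;/' d.py; python3 d.py .30
```

```text
t 3.5 pos [ 0.557 -0.081  0.405] F [-0.9529  0.4706 -0.017 ] open 4.13661320445749e-06
axes
 [[-0.9887  0.0039 -0.1499]
 [ 0.15    0.0357 -0.988 ]
 [ 0.0015 -0.9994 -0.0359]]
travel [-0.2793  2.1754 -2.0875]
rot [  1.7228 -85.7492  -1.4713]
```

Request:
carry_out(
  travel=[
    [-0.28, 0.08, -2.16],
    [-0.28, 0.08, -2.16],
    [-0.28, 0.08, -2.16],
    [-0.28, 0.08, -2.16],
    [-0.28, 0.08, -2.16],
  ],
  rot=[
    [1.72, -85.75, -1.47],
    [1.72, -85.75, -1.47],
    [1.72, -85.75, -1.47],
    [1.72, -85.75, -1.47],
    [1.72, -85.75, -1.47],
  ],
  grip=[1, 1, 1, 1, 1],
)

```text
t: 4.0
eef_pos: [0.5865, 0.024, 0.4051]
eef_rot: [-0.585, 1.894, -1.857]
contact_force: [-0.6, 0.3, -1.5]
opening: -0.0003
```

```bash
python3 d.py .405
```

```text
t 4.0 pos [0.5865 0.024  0.4051] F [-0.6139  0.2983 -1.5018] open -0.0002624352846806767
axes
 [[-0.822  -0.0048  0.5695]
 [-0.5695  0.0183 -0.8218]
 [-0.0065 -0.9998 -0.0178]]
travel [-0.0047  0.0026  0.0062]
rot [  0.8342 -42.4119  -0.7299]
```

Request:
carry_out(
  travel=[
    [0, 0, 0],
    [0, 0, 0],
    [0, 0, 0],
    [0, 0, 0],
    [0, 0, 0],
  ],
  rot=[
    [0.83, -42.4, -0.73],
    [0.83, -42.4, -0.73],
    [0.83, -42.4, -0.73],
    [0.83, -42.4, -0.73],
    [0.83, -42.4, -0.73],
  ],
  grip=[1, 1, 1, 1, 1],
)

```text
t: 4.5
eef_pos: [0.5864, 0.0232, 0.4053]
eef_rot: [-1.093, 1.374, -1.374]
contact_force: [0.7, -0.1, -0.7]
opening: 0.0001
```

```bash
python3 d.py .26
```

```text
t 4.5 pos [0.5864 0.0232 0.4053] F [ 0.7358 -0.067  -0.6964] open 7.670777666582842e-05
axes
 [[-0.2244  0.0003  0.9745]
 [-0.9745  0.0001 -0.2244]
 [-0.0001 -1.      0.0003]]
travel [-0.0156  2.907   0.0062]
rot [-0.0149 -0.0978 -0.0064]
```

Request:
carry_out(
  travel=[
    [0, 0.9, 0],
    [0, 1.8, 0],
    [-0.01, 2.5, 0],
    [-0.01, 2.9, 0],
    [-0.01, 2.9, 0],
  ],
  rot=[
    [0, 0, 0],
    [0, 0, 0],
    [0, 0, 0],
    [0, 0, 0],
    [0, 0, 0],
  ],
  grip=[1, 1, 1, 1, 1],
)

```text
t: 5.0
eef_pos: [0.5857, 0.0238, 0.257]
eef_rot: [-1.094, 1.382, -1.376]
contact_force: [0.4, 0.7, -0.5]
opening: -0.0
```

```bash
python3 d.py .24; python3 - <<'E'
from h import *
import cv2
a=r.snapshot("scene")[130:290,180:380,::-1].copy();b=r.snapshot("top")[150:310,210:410,::-1].copy()
c=np.vstack([a,b]);c=cv2.resize(np.hstack([a,b]),None,fx=2,fy=2,interpolation=cv2.INTER_CUBIC);cv2.imwrite("pics/a1.png",c)
p=r.observe()["eef_pos"]-[0,0,.173];print((proj("scene",p)-[180,130])*2,(proj("top",p)-[210,150])*2+[400,0])
E
```

```text
t 5.0 pos [0.5857 0.0238 0.257 ] F [ 0.3617  0.7458 -0.5119] open -3.350833656302686e-05
axes
 [[-0.2301 -0.0051  0.9732]
 [-0.9732  0.     -0.2301]
 [ 0.0012 -1.     -0.005 ]]
travel [-0.0072  0.3398  0.0245]
rot [ 0.2846 -0.4353  0.0652]
[[199.0228 127.8299]] [[540.4102 105.782 ]]
```

View pics/a1.png

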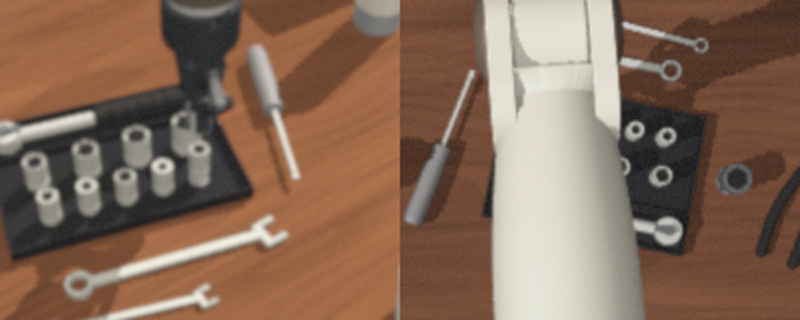

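Request:
carry_out(
  travel=[
    [0, 0.1, 0.01],
    [0, 0.2, 0.02],
    [0, 0.28, 0.02],
    [0, 0.3, 0.02],
    [0, 0.3, 0.02],
  ],
  rot=[
    [0, 0, 0],
    [0, 0, 0],
    [0, 0, 0],
    [0, 0, 0],
    [0, 0, 0],
  ],
  grip=[1, 1, 1, 1, 1],
)

```text
t: 5.6
eef_pos: [0.5879, 0.0244, 0.2448]
eef_rot: [-1.091, 1.378, -1.377]
contact_force: [-0.3, 0.1, -1.0]
opening: 0.0001
```

```bash
python3 d.py .23
```

```text
t 5.6 pos [0.5879 0.0244 0.2448] F [-0.3132  0.1097 -1.0302] open 6.600375596096158e-05
axes
 [[-0.2289 -0.0003  0.9735]
 [-0.9735  0.0003 -0.2289]
 [-0.0002 -1.     -0.0004]]
travel [ 0.0148  0.2964 -0.0163]
rot [ 0.0209 -0.3613 -0.0139]
```

Request:
carry_out(
  travel=[
    [0.01, 0.06, -0.01],
    [0.01, 0.12, -0.02],
    [0.01, 0.18, -0.02],
    [0.01, 0.24, -0.02],
    [0.01, 0.26, -0.02],
  ],
  rot=[
    [0, 0, 0],
    [0, 0, 0],
    [0, 0, 0],
    [0, 0, 0],
    [0, 0, 0],
  ],
  grip=[1, 1, 1, 1, 1],
)

```text
t: 6.1
eef_pos: [0.5867, 0.0242, 0.2315]
eef_rot: [-1.091, 1.378, -1.377]
contact_force: [-0.7, -0.5, 0.4]
opening: 0.0001
```

Request:
carry_out(
  travel=[
    [0, 0.02, 0],
    [0, 0.04, 0],
    [0, 0.06, 0],
    [0, 0.08, 0],
    [0, 0.1, 0],
  ],
  rot=[
    [0, 0, 0],
    [0, 0, 0],
    [0, 0, 0],
    [0, 0, 0],
    [0, 0, 0],
  ],
  grip=[1, 1, 1, 1, 1],
)

```text
t: 6.6
eef_pos: [0.5868, 0.0241, 0.2271]
eef_rot: [-1.09, 1.377, -1.377]
contact_force: [-0.6, -0.8, 1.3]
opening: -0.0002
```

Request:
carry_out(
  travel=[
    [0, 0.02, 0],
    [0, 0.04, 0],
    [0, 0.06, 0],
    [0, 0.08, 0],
    [0, 0.08, 0],
  ],
  rot=[
    [0, 0, 0],
    [0, 0, 0],
    [0, 0, 0],
    [0, 0, 0],
    [0, 0, 0],
  ],
  grip=[1, 1, 1, 1, 1],
)

```text
t: 7.1
eef_pos: [0.5868, 0.0241, 0.2228]
eef_rot: [-1.091, 1.378, -1.377]
contact_force: [1.0, -0.5, -0.1]
opening: -0.0003
```

Request:
carry_out(
  travel=[
    [0, 0.02, 0],
    [0, 0.04, 0],
    [0, 0.06, 0],
    [0, 0.08, 0],
    [0, 0.08, 0],
  ],
  rot=[
    [0, 0, 0],
    [0, 0, 0],
    [0, 0, 0],
    [0, 0, 0],
    [0, 0, 0],
  ],
  grip=[1, 1, 1, 1, 1],
)

```text
t: 7.6
eef_pos: [0.5868, 0.0242, 0.2188]
eef_rot: [-1.091, 1.378, -1.377]
contact_force: [-0.4, -0.3, 0.6]
opening: 0.0001
```

Request:
carry_out(
  travel=[
    [0, 0.01, 0],
    [0, 0.02, 0],
    [0, 0.03, 0],
    [0, 0.03, 0],
  ],
  rot=[
    [0, 0, 0],
    [0, 0, 0],
    [0, 0, 0],
    [0, 0, 0],
  ],
  grip=[1, 1, 1, 1],
)

```text
t: 8.0
eef_pos: [0.5868, 0.0242, 0.2175]
eef_rot: [-1.091, 1.377, -1.377]
contact_force: [-0.6, 0.7, 2.7]
opening: -0.0001
```

Request:
carry_out(
  travel=[
    [0, 0.01, 0],
    [0, 0.02, 0],
    [0, 0.02, 0],
  ],
  rot=[
    [0, 0, 0],
    [0, 0, 0],
    [0, 0, 0],
  ],
  grip=[1, 1, 1],
)

```text
t: 8.3
eef_pos: [0.5868, 0.0242, 0.2174]
eef_rot: [-1.09, 1.377, -1.377]
contact_force: [-3.7, 1.0, 8.9]
opening: 0.0005
```

```bash
python3 d.py .217; python3 - <<'E'
from h import *
import cv2
a=r.snapshot("scene")[130:230,200:340,::-1].copy()
cv2.imwrite("pics/a2.png",cv2.resize(a,None,fx=5,fy=5,interpolation=cv2.INTER_CUBIC))
E
```

```text
t 8.3 pos [0.5868 0.0242 0.2174] F [-3.7132  1.0245  8.8778] open 0.0005066065147553105
axes
 [[-0.2289  0.0008  0.9735]
 [-0.9735  0.0004 -0.2289]
 [-0.0006 -1.      0.0007]]
travel [0.0046 0.0089 0.0032]
rot [-0.0394 -0.3616 -0.0339]
```

View pics/a2.png

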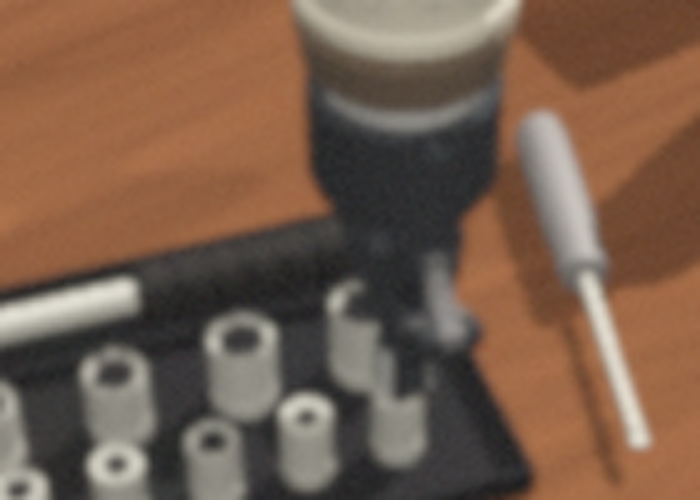

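The force jumps to about 9 N with the tip at 44 mm, the height expected when the socket is home. I'll lift straight up, then move aside to look.

Request:
carry_out(
  travel=[
    [0, -0.1, 0],
    [0, -0.5, 0],
    [0, -1.4, 0],
    [0, -2.4, 0],
    [0, -3.2, 0],
  ],
  rot=[
    [0, 0, 0],
    [0, 0, 0],
    [0, 0, 0],
    [0, 0, 0],
    [0, 0, 0],
  ],
  grip=[1, 1, 1, 1, 1],
)

```text
t: 8.85
eef_pos: [0.5866, 0.0241, 0.3792]
eef_rot: [-1.09, 1.376, -1.377]
contact_force: [0.6, 0.3, -0.0]
opening: 0.0
```

Request:
carry_out(
  travel=[
    [1, -0.3, 0],
    [2, -0.3, 0],
    [3, -0.3, -0.6],
    [4, -0.3, -1.2],
    [5, -0.3, -1.8],
  ],
  rot=[
    [0, 0, 0],
    [0, 0, 0],
    [0, 0, 0],
    [0, 0, 0],
    [0, 0, 0],
  ],
  grip=[1, 1, 1, 1, 1],
)

```text
t: 9.35
eef_pos: [0.4592, -0.1806, 0.3912]
eef_rot: [-1.091, 1.377, -1.377]
contact_force: [0.8, -1.4, 0.2]
opening: 0.0
```

Request:
carry_out(
  travel=[
    [0.5, 0, -1],
    [1, 0, -2],
    [1, 0, -2],
    [1, 0, -2],
    [1, 0, -2],
  ],
  rot=[
    [0, 0, 0],
    [0, 0, 0],
    [0, 0, 0],
    [0, 0, 0],
    [0, 0, 0],
  ],
  grip=[1, 1, 1, 1, 1],
)

```text
t: 9.85
eef_pos: [0.3523, -0.2053, 0.3915]
eef_rot: [-1.09, 1.377, -1.378]
contact_force: [-0.3, 0.9, -0.5]
opening: 0.0002
```

```bash
python3 - <<'E'
from h import *
import cv2
a=r.snapshot("scene")[130:290,140:340,::-1].copy();b=r.snapshot("top")[150:310,210:410,::-1].copy()
cv2.imwrite("pics/e1.png",cv2.resize(a,None,fx=3.7,fy=3.7,interpolation=cv2.INTER_CUBIC))
cv2.imwrite("pics/e2.png",cv2.resize(b,None,fx=3.7,fy=3.7,interpolation=cv2.INTER_CUBIC))
# expected top centre in the e1 crop, home and 5 mm high, with the fitted offset
for h in (.044,.049,.059): print(h,(proj("scene",[.5869,.0239,h])+[.4,.446]-[140,130])*3.7)
E
```

```text
0.044 [[517.0715 290.5846]]
0.049 [[517.1173 284.8362]]
0.059 [[517.2099 273.1954]]
```

View pics/e1.png

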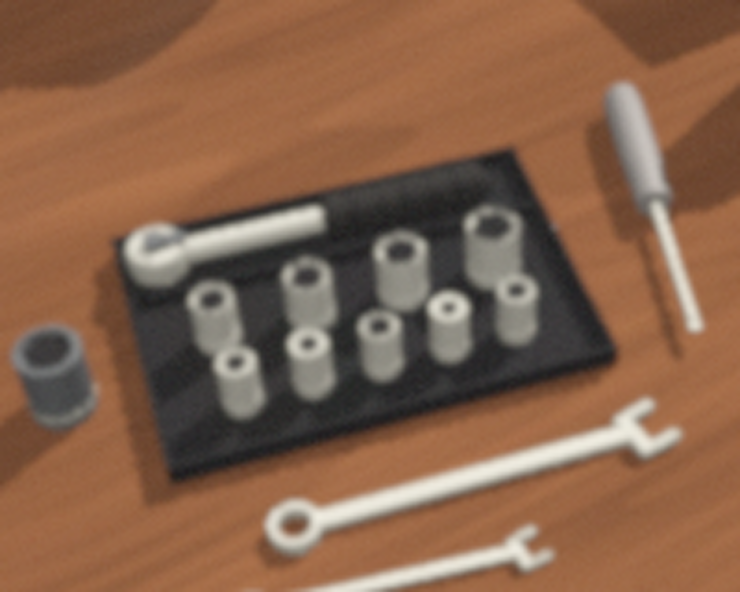

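View pics/e2.png

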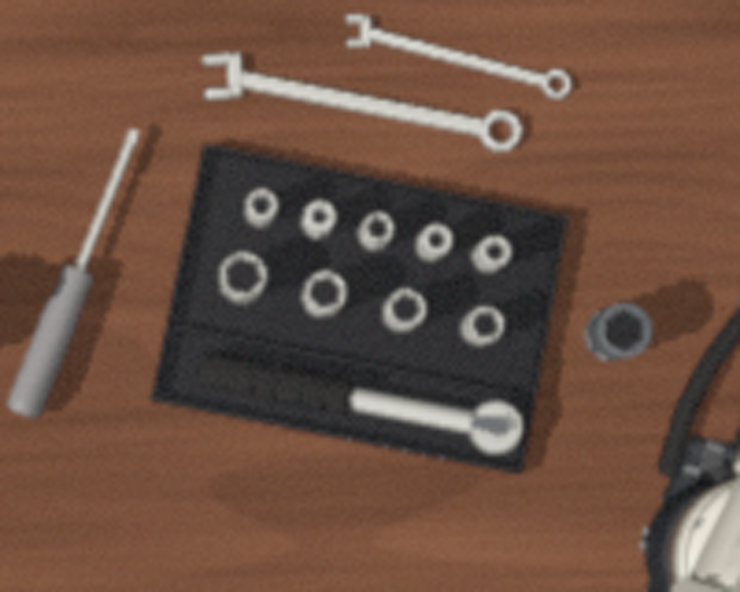

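The socket's top now sits at about (517, 290) in the scene crop, against 290.6 predicted for fully home. Everything else is where it was, and the hand is clear.

```bash
python3 -c "
from rig import r
print(r.observe()['t'],r.observe()['joint_velocities']);print(r.job_done())"
```

```text
9.95 [ 0.00484198  0.00696784  0.00014229  0.00355438 -0.00112548 -0.00046513]
the job is handed in; nothing more can be done
None
```

The high socket is now fully home, and I handed the job in at about 10 s. It was the leftmost one in the far row (tray y = +84 mm), standing about 14–15 mm too high. I pressed it straight down with the fingers shut and lifted the hand straight up and away.

**Checks**
- **Stop:** the force rose from about 3 N to about 9 N with the fingertips about 44 mm above the bench, the height expected for a fully seated socket.
- **Final pictures:** the socket's top is where a fully seated one should appear (crop row about 290, predicted 290.6; it was at 273 before). The other sockets and tools look unmoved.
- **Noise:** the force reading wanders by about 1 N, so the roughly 2 N sliding force could not be made out clearly on the way down.
- **Wrist limit:** on the approach the last joint reached the end of its range (3.1406 against 3.14 rad). It did not read beyond the range. I turned the hand a quarter turn high above the tray before going down.

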